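# Push the round box into the corner of the shelf stop

## Robot

A 7-joint arm with a two-finger parallel gripper is mounted at the origin on the work surface. World frame = base frame: x ahead of the robot, y to its left, z up, the work surface at z = 0. Lengths are in m, angles in rad, forces in N, time in s.
With the tool pointing down it reaches from about 0.4 to 0.875 m from the base axis. Payload 19.3 kg.
Tool frame: the origin (TCP) lies at the very end of the fingers, on their centre line; the grasp point (between the pads) lies 19 mm behind it; z points along the fingers, y is the direction in which the jaws open and shut (so a half turn about z gives the same grasp; the last joint's range is limited). The gripper opens to 85 mm and grips with 20 to 120 N. Pads are 22 mm wide; open, the fingers measure 114 mm over their backs; the gripper's body (76 mm by 85 mm) begins 54 mm behind the grasp point. The pads swing forward as they close: fully open they stand 13 mm farther back than shut.
Start: joints at [1.259, 0.521, -0.036, 1.599, 0.021, 1.021, -0.113], TCP at [0.15, -0.607, 0.231] pointing down, gripper open.
Joint ranges: [-2.91, 2.91], [-0.3, 2.13], [-1.5, 1.42], [0.17, 2.43], [-1.26, 4.41], [0.16, 1.93], [-2.52, 2.52]. Speed limits (rad/s): [1.89, 1.89, 2.39, 2.39, 3.01, 3.01, 3.01].

## Interface

Orientations are given as [roll, pitch, yaw] about the fixed x, y, z axes, in that order (R = Rz(yaw) Ry(pitch) Rx(roll)).
In Python, from workcell import bot gives the robot as it stands. The module is installed in compiled form; this text tells all that it offers.
- The arm moves only by the shell command python3 -m inch 'ROWS' [FORCE]. ROWS is JSON, a list of rows, each an object of numbers: "dx", "dy", "dz": the shift along the tool's x, y, z in mm; "rx", "ry", "rz": the turn, a rotation vector about the tool's x, y, z in rad; "hand": the closure, from -1 (fully open) to 1 (shut), so that 0 is half open. In form: [{"dx": .., "dy": .., "dz": .., "rx": .., "ry": .., "rz": .., "hand": ..}, ...]. A call has 1 to 10 rows; each row shifts and turns the commanded pose from where the row before left it, along the tool's axes as they then stand; what a row does not reach is not made up. A row lasts 1/10 s, in which the tool goes at most 50 mm and 8.59 degrees, less where a joint would pass 70% of its speed; a pose out of reach is approached as far as the arm can. A call with a gripper value outside its range is refused whole. The fingers move at their own pace and stop on an object; FORCE is the grip in N (left out, the last holds). Time passes only in rows, so rows that do not move let the fingers close. It gives the time, the measured TCP pose, the force and the opening at its end, in the units of the state.
- bot.observe(): the state, without advancing time (a new reading comes with each control period).
- bot.grab_frame(name): name is "scene" or "top"; returns (picture, depth): 480x640x3 uint8, red, green, blue; 480x640 float32, m along the optical axis (not along the pixel's ray), 0 where there is no reading.
- bot.get_calibration(name): a dict with "vertical_fov" (degrees; the focal length in pixels is half the picture's height over the tangent of half this angle, whatever the lens; pixels are square), "cx", "cy" (the principal point, pixels), "origin" and "orientation" of the camera in the world. Camera axes: x right, y down, z forward; pixel columns grow to the right and rows downward; lengths in m; the calibration is good to about 2 mm. A picture is of the moment at which its call begins. get_calibration takes no time and is no camera call.
- bot.job_done(): hands the job in, once; it reports no verdict.
Trained networks look in the newest picture that a camera, given by its name, has taken for a name from the list of things; names that differ only in an ending like _2 or _b are one class to them, and where a whole thing is asked for, a point or a joint stands for the part that bears it (a point fixed in the world has none). Each returns a list of dicts, best first, with "score" (0 to 1); they miss things now and then, are a little off and sometimes report something else, mostly with a low value. They report only what shows in the picture. A call takes as long as a camera call. They do not tell look-alikes from the thing itself.
- bot.trace(camera, target): "region" (480x640 bool, what is visible of it) and "box" ([left, top, right, bottom] in pixels, round what is visible of it).
- bot.tip_of(camera, target): "centre" ([row, column] in pixels: a listed point, or the origin of a listed thing).
The state is a dict: "clock": time; "qpos": joint angles; "qd": joint speeds; "joint_efforts": joint torques, N m; "position": TCP position; "tool_rot": TCP orientation; "force": force on the tool from outside, world axes, zero at the start; "moment": the same for the moment, N m; "grip_width": finger opening in m.
Only numpy, scipy, OpenCV 4.12 (cv2) and the standard library are available. Lean on these libraries where they do the work, as an engineer would, in place of code of your own. Each camera call takes 0.05 s, during which the arm holds its last target.

## Task

Tidy the shelf by pushing the large round wooden box along the surface, without ever lifting, tipping or carrying it: first push it back until it touches the low metal strip, and then slide it sideways until it also touches the plain marble block at one end of the strip (not the stand with the key hooks at the other end). Leave the box standing snug against both strip and block, and leave everything else on the shelf where it is.

Things in the scene. Friction and masses are not known exactly. Their poses are not given: they have to be found in the camera images.
- bigbox_center (a point): Centre (half-way up, 25 mm above the shelf) of the large round wooden box: an upright closed cylinder, 100 mm in diameter, 50 mm high, about 0.25 to 0.5 kg, loose, standing on the shelf in front (on the robot's side) of the metal strip. Its flat sliding lid is shut and does not move.
- ledge: Low straight aluminium strip, fixed to the shelf beyond the box: 20 mm thick (its x), 580 mm long (its y), 30 mm high. Origin at the centre of its underside. Its x axis points away from the robot, square to the strip; its y axis runs along it. The face to push against lies 10 mm from the origin on the -x side.
- block: Plain marble block, fixed, standing against the robot's side of the strip near one end (left or right, it varies): 110 mm (its x, square to the strip) by 50 mm (its y, along the strip) by 60 mm high. Origin at the centre of its underside; axes parallel to the strip's. The box is to touch the side that faces the middle of the strip, 25 mm from the origin.
- hooks: Key-hook stand, fixed, near the other end of the strip: dark wood base 110 x 50 x 20 mm, same footprint as the block, with three copper-coloured hooks up to 134 mm high and two keys. Not a stop for the box. Origin at the centre of its underside; axes parallel to the strip's.
- cat: White porcelain cat figure, loose bystander, 64 mm wide, 110 mm high, with a tail reaching 40 mm from its axis. Origin at the centre of its underside.
- smallbox_center (a point): Centre (18 mm above the shelf) of a small round wooden box, loose bystander, 60 mm in diameter, 36 mm high.
- shoehorn: Red plastic shoe horn lying flat to the right of the other things, loose bystander: 197 mm long (its y, from -98 to +99 mm), up to 42 mm wide, 12 mm high. Origin near the middle of its underside.
- carabiner: Steel carabiner lying flat, loose bystander: 80 mm long (its y), 38 mm wide, 8 mm high. Origin at its middle, on the shelf.
- dish: Blue ceramic bowl beyond the strip, loose bystander, 100 mm in diameter, 30 mm high. Origin at the centre of its underside.
- candle: Terracotta-coloured candle pot beyond the strip, loose bystander, 60 mm in diameter, 60 mm high. Origin at the centre of its underside.
There are look-alikes about, which are no part of the job. What is shaped like the part that bears bigbox_center but turquoise is not meant. What is shaped like the block but purple is not meant.

How it is judged:
On the way, in this order (a step that is already met when the one before it is completed fails the run):
1. the large box touches the strip (within 4 mm) while still clear of the marble block (by 20 mm or more) (x of bigbox_center in the frame of ledge between -0.064 and -0.05 m and y of bigbox_center in the frame of ledge between -0.2 and 0.2 m and not (y of bigbox_center in the frame of block between -0.095 and 0.095 m)), for 0.1 s.
2. the large box touches both the strip and the marble block (within 4 mm each) (x of bigbox_center in the frame of ledge between -0.064 and -0.05 m and y of bigbox_center in the frame of ledge between -0.2 and 0.2 m and y of bigbox_center in the frame of block between -0.079 and 0.079 m), for 0.2 s.
At the end, for the whole second after the job is handed in: The large round box stands upright and at rest on the shelf, within 4 mm of the metal strip's face and within 4 mm of the marble block's inner side (all of step 2 and height (world z) of bigbox_center below 0.029 m and angle between bigbox_center's own z axis and vertical below 0.05 rad and linear speed of bigbox below 0.01 m/s); the robot touches nothing.
It fails at once if the large box is lifted (8 mm) or tipped (height (world z) of bigbox_center above 0.033 m or angle between bigbox_center's own z axis and vertical above 0.2 rad).
It fails at once if a bystander is moved by more than 15 mm (distance of any of cat, smallbox_center, shoehorn, carabiner, dish, candle from where it was at the start of the episode above 0.015 m).
It fails at once if the porcelain cat is tipped (angle between cat's own z axis and vertical above 0.2 rad).
It also fails if it takes over 58 s, if anything falls off the work surface, if the arm or the gripper's body presses on something with over 40 N, if the wrist force passes 120 N, or if a joint passes its speed limit or range.

## Working session

There is one attempt and no reset: what is moved stays moved. The work goes in short steps, Python scripts to look and compute and a shell command to move; the robot and the scene stay as the last step left them, time stands still between calls to the robot, and variables do not carry over. Pictures are saved under pics/ and viewed, and the job is handed in when it is done.

```bash
mkdir -p pics; ls; python3 - <<'E'
from workcell import bot
import cv2,numpy as np
for n in("scene","top"):
    p,d=bot.grab_frame(n); cv2.imwrite(f"pics/{n}0.png",p[:,:,::-1]); np.savez(f"{n}0.npz",p=p,d=d)
    print(n,bot.get_calibration(n))
s=bot.observe();print({k:np.round(v,3) for k,v in s.items()})
E
```

```text
pics
scene {'vertical_fov': 48.24231533260469, 'cx': 316.288093462247, 'cy': 248.4028184733403, 'origin': array([1.23460698, 0.3294721 , 0.65565704]), 'orientation': array([-2.20869843,  0.0189001 ,  2.09566018])}
top {'vertical_fov': 42.1464735242838, 'cx': 313.4574550718787, 'cy': 246.15860510528233, 'origin': array([ 0.46879468, -0.07065842,  1.28773787]), 'orientation': array([-3.07051226, -0.00625888, -1.56396998])}
{'clock': np.float64(0.1), 'qpos': array([ 1.259,  0.522, -0.036,  1.6  ,  0.021,  1.021, -0.113]), 'qd': array([-0.003, -0.002,  0.002, -0.001, -0.001, -0.   , -0.   ]), 'joint_efforts': array([ 5.0000e-03, -9.2848e+01,  1.9850e+00, -3.7053e+01,  1.8000e-02,
        5.0000e-03,  0.0000e+00]), 'position': array([ 0.15 , -0.607,  0.231]), 'tool_rot': array([-3.141,  0.   ,  0.242]), 'force': array([-0.305, -1.329,  0.283]), 'moment': array([0.003, 0.018, 0.006]), 'grip_width': np.float64(0.086)}
```

View pics/scene0.png

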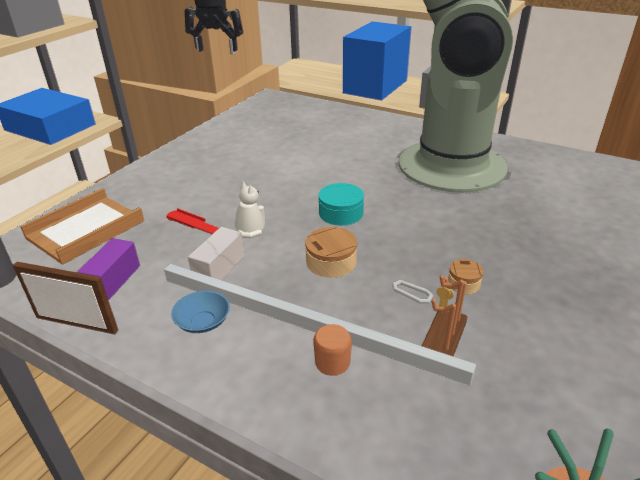

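View pics/top0.png

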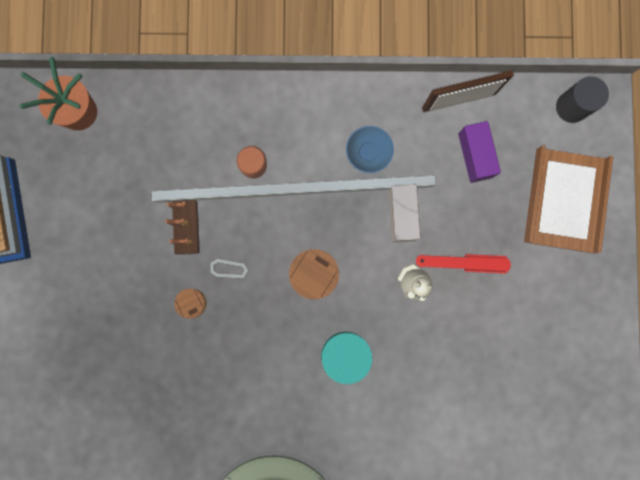

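The scene and top views show these things, with top pixels as (col,row):
- **Large box:** the wooden one is at (315,274). The turquoise look-alike is at (347,358).
- **Block:** the white marble one is at (404,212), against the right end of the strip. The purple look-alike is at (480,152).
- **Strip and hooks:** the strip runs from (152,196) to (434,181). The hooks are at the left end (183,226).
- **Bystanders nearby:** the cat is at (416,283) and the carabiner at (229,269).

The wooden box and the marble block fit the description by colour. I'll confirm both in an enlarged crop.

```bash
cat > h.py <<'E'
from workcell import bot
import cv2,numpy as np
from scipy.spatial.transform import Rotation as R
def cam(n):
    c=bot.get_calibration(n); f=240/np.tan(np.radians(c['vertical_fov'])/2)
    return c,f,R.from_euler('xyz',c['orientation']).as_matrix()
def at_z(n,uv,z):
    c,f,M=cam(n); uv=np.atleast_2d(uv).astype(float)
    d=np.c_[(uv[:,0]-c['cx'])/f,(uv[:,1]-c['cy'])/f,np.ones(len(uv))]@M.T
    o=c['origin']; return o+d*((z-o[2])/d[:,2])[:,None]
def cloud(n,d):
    c,f,M=cam(n); v,u=np.mgrid[:480,:640]
    P=np.stack([(u-c['cx'])/f*d,(v-c['cy'])/f*d,d],-1)@M.T+c['origin']
    return P
E
python3 - <<'E'
from h import *
p,d=bot.grab_frame("top"); P=cloud("top",d)
crop=p[120:400,140:520]; cv2.imwrite("pics/crop.png",cv2.resize(crop[:,:,::-1],None,fx=2,fy=2,interpolation=cv2.INTER_CUBIC))
print("table z",np.median(P[400:440,100:200,2]))
for t,zt in [("bigbox_center",.05),("ledge",.03),("block",.06),("hooks",None),("cat",None),("smallbox_center",.036),("carabiner",None),("shoehorn",None)]:
    for r in bot.trace("top",t)[:3]:
        m=r["region"]; Q=P[m&(d>0)]
        print(t,round(r["score"],2),np.round(r["box"]),"rgb",p[m].mean(0).round(),"min",np.percentile(Q,2,axis=0).round(3),"max",np.percentile(Q,98,axis=0).round(3))
        if zt:
            top=m&(abs(P[...,2]-zt)<.008); uv=np.argwhere(top)[:,::-1]
            if len(uv)>50:
                W=at_z("top",uv,zt)[:,:2].astype(np.float32)
                print("   top rect",[np.round(x,4) for x in cv2.minAreaRect(W*1000)], "circ",cv2.minEnclosingCircle(W*1000),"mean",W.mean(0))
    for r in bot.tip_of("top",t)[:2]:
        print("   tip",round(r["score"],2),at_z("top",r["centre"][::-1],.025 if t=="bigbox_center" else .018 if "small" in t else 0)[0].round(4))
E
```

```text
table z -0.00038961351975186354
bigbox_center 0.94 [288. 252. 341. 301.] rgb [148. 107.  79.] min [ 0.458 -0.123  0.006] max [ 0.545 -0.033  0.055]
   top rect [array([501.8873, -79.0591]), array([96.9408, 97.3047]), np.float64(23.7439)] circ ((501.28515625, -78.6318130493164), 49.8038330078125) mean [ 0.5013714  -0.07862053]
bigbox_center 0.57 [322. 331. 371. 384.] rgb [ 76. 170. 163.] min [ 0.292 -0.189  0.029] max [ 0.382 -0.099  0.055]
   top rect [array([ 335.9351, -143.3778]), array([98.2752, 95.6927]), np.float64(45.4669)] circ ((336.2825012207031, -144.4119873046875), 49.98100662231445) mean [ 0.33618075 -0.1442056 ]
bigbox_center 0.16 [167. 200. 200. 254.] rgb [95. 70. 57.] min [0.545 0.159 0.008] max [0.648 0.208 0.125]
   tip 0.73 [0.5046 0.0951 0.025 ]
   tip 0.72 [ 0.4984 -0.0827  0.025 ]
ledge 0.76 [154. 176. 437. 204.] rgb [160. 166. 167.] min [ 0.651 -0.313 -0.   ] max [0.701 0.242 0.035]
   top rect [array([675.4735, -37.1299]), array([ 23.1546, 577.9114]), np.float64(3.6544)] circ ((673.8865966796875, -37.231224060058594), 289.0069885253906) mean [ 0.6763906  -0.031
[... 1669 characters left out ...]
gb [ 80. 106. 130.] min [ 0.717 -0.236  0.002] max [ 0.803 -0.148  0.032]
   top rect [array([ 758.0129, -191.8683]), array([96.8234, 93.1221]), np.float64(28.9858)] circ ((757.4542236328125, -190.9737548828125), 48.825653076171875) mean [ 0.765025   -0.19507799]
   tip 0.97 [0.4451 0.167  0.018 ]
carabiner 0.65 [209. 260. 245. 279.] rgb [155. 160. 159.] min [0.495 0.061 0.002] max [0.53  0.132 0.013]
carabiner 0.23 [400. 262. 435. 301.] rgb [174. 172. 157.] min [ 0.453 -0.306  0.001] max [ 0.52  -0.256  0.105]
   tip 0.84 [0.513  0.0985 0.    ]
shoehorn 0.81 [419. 251. 512. 273.] rgb [200.  70.  67.] min [ 0.509 -0.478 -0.   ] max [ 0.543 -0.296  0.014]
   tip 0.68 [ 0.5351 -0.3885  0.    ]
```

View pics/crop.png

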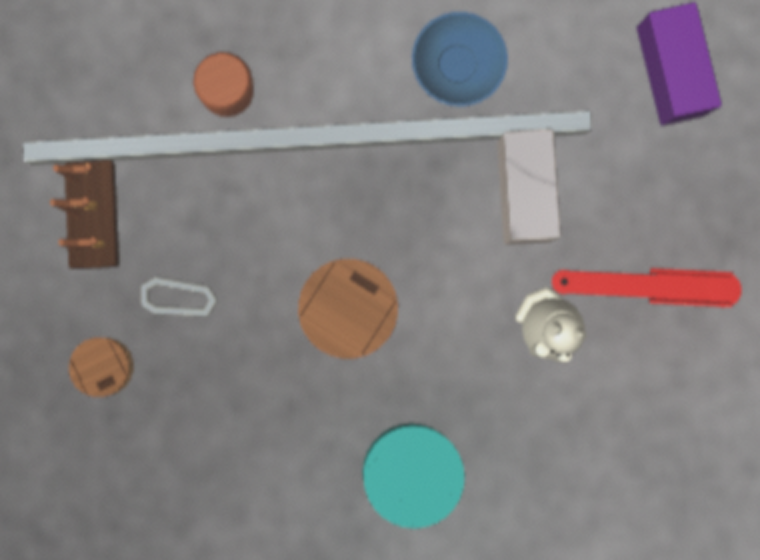

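The crop shows the wooden large box at crop (348,308) and the marble block at (531,186). The turquoise disc at (414,476) and the purple block at (680,62) are the look-alikes, so I leave them alone. The masks agree with each other: the block origin is 65 mm in front of the strip origin, as it should be, and the strip yaw is about 0.065.

The plan has two pushes:
1. Push the box back with the fingers half-open as a cradle.
2. Push it sideways toward -y with closed fingers.

I start by turning and moving over.

```bash
cat >> h.py <<'E'
YAW=np.radians(3.7); EX=np.array([np.cos(YAW),np.sin(YAW)]); EY=np.array([-EX[1],EX[0]])
L0=np.array([.6755,-.0371]); B0=np.array([.6250,-.2600])
def led(w): w=np.asarray(w)[:2]-L0; return np.array([w@EX,w@EY])*1000
def st():
    s=bot.observe(); print("t",round(float(s['clock']),2),"pos",s['position'].round(4),"led mm",led(s['position']).round(1),"yaw",s['tool_rot'].round(3),"F",s['force'].round(1),"grip",round(float(s['grip_width']),4))
    return s
E
python3 -m inch '[{"rz":0.09,"hand":-0.4},{"rz":0.087},{"dx":16,"dy":-25},{"dx":16,"dy":-25},{"dx":16,"dy":-25},{"dx":16,"dy":-25},{"dx":16,"dy":-25},{"dx":16,"dy":-25},{"dx":16,"dy":-25},{"dx":16,"dy":-25}]'
python3 -m inch '[{"dx":16,"dy":-25},{"dx":16,"dy":-25},{"dx":16,"dy":-25},{"dx":16,"dy":-25},{"dx":16,"dy":-25},{"dx":16,"dy":-25},{"dx":16,"dy":-25},{"dx":16,"dy":-25},{"dx":16,"dy":-25},{}]'
python3 - <<'E'
from h import *
st(); print("box led",led([.5013,-.0786]),"block",led(B0))
E
```

```text
t 0.95 pos [ 0.1496 -0.6068  0.2313] led mm [-561.5 -534.6] yaw [-3.142 -0.     0.242] F [-0.1  0.1 -1. ] grip 0.0854
box led [-176.5149915   -30.17197006] block [ -64.77899023 -219.17650975]schema error: expected keys dx, dy, dz, rx, ry, rz, hand
schema error: expected keys dx, dy, dz, rx, ry, rz, hand
```

```bash

python3 -m inch '[{"dx":0,"dy":0,"dz":0,"rx":0,"ry":0,"rz":0.09,"hand":-0.4},{"dx":0,"dy":0,"dz":0,"rx":0,"ry":0,"rz":0.087,"hand":-0.4},{"dx":16,"dy":-25,"dz":0,"rx":0,"ry":0,"rz":0,"hand":-0.4},{"dx":16,"dy":-25,"dz":0,"rx":0,"ry":0,"rz":0,"hand":-0.4},{"dx":16,"dy":-25,"dz":0,"rx":0,"ry":0,"rz":0,"hand":-0.4},{"dx":16,"dy":-25,"dz":0,"rx":0,"ry":0,"rz":0,"hand":-0.4},{"dx":16,"dy":-25,"dz":0,"rx":0,"ry":0,"rz":0,"hand":-0.4},{"dx":16,"dy":-25,"dz":0,"rx":0,"ry":0,"rz":0,"hand":-0.4},{"dx":16,"dy":-25,"dz":0,"rx":0,"ry":0,"rz":0,"hand":-0.4},{"dx":16,"dy":-25,"dz":0,"rx":0,"ry":0,"rz":0,"hand":-0.4}]'
python3 -m inch '[{"dx":16,"dy":-25,"dz":0,"rx":0,"ry":0,"rz":0,"hand":-0.4},{"dx":16,"dy":-25,"dz":0,"rx":0,"ry":0,"rz":0,"hand":-0.4},{"dx":16,"dy":-25,"dz":0,"rx":0,"ry":0,"rz":0,"hand":-0.4},{"dx":16,"dy":-25,"dz":0,"rx":0,"ry":0,"rz":0,"hand":-0.4},{"dx":16,"dy":-25,"dz":0,"rx":0,"ry":0,"rz":0,"hand":-0.4},{"dx":16,"dy":-25,"dz":0,"rx":0,"ry":0,"rz":0,"hand":-0.4},{"dx":16,"dy":-25,"dz":0,"rx":0,"ry":0,"rz":0,"hand":-0.4},{"dx":16,"dy":-25,"dz":0,"rx":0,"ry":0,"rz":0,"hand":-0.4},{"dx":16,"dy":-25,"dz":0,"rx":0,"ry":0,"rz":0,"hand":-0.4},{"dx":0,"dy":0,"dz":0,"rx":0,"ry":0,"rz":0,"hand":-0.4}]'
python3 - <<'E'
from h import *
st()
E
```

```text
clock: 1.95
position: [0.2649, -0.3979, 0.2314]
tool_rot: [3.141, -0.0, 0.065]
force: [0.7, 0.1, -0.5]
grip_width: 0.0597
clock: 2.95
position: [0.3952, -0.1622, 0.2315]
tool_rot: [-3.141, -0.001, 0.069]
force: [0.8, -1.4, 0.2]
grip_width: 0.0599
t 2.95 pos [ 0.3952 -0.1622  0.2315] led mm [-287.8 -106.8] yaw [-3.141e+00 -1.000e-03  6.900e-02] F [ 0.8 -1.4  0.2] grip 0.0599
```

```bash

python3 -m inch '[{"dx":9,"dy":-19,"dz":0,"rx":0,"ry":0,"rz":0,"hand":-0.4},{"dx":9,"dy":-19,"dz":0,"rx":0,"ry":0,"rz":0,"hand":-0.4},{"dx":9,"dy":-19,"dz":0,"rx":0,"ry":0,"rz":0,"hand":-0.4},{"dx":9,"dy":-20,"dz":0,"rx":0,"ry":0,"rz":0.004,"hand":-0.4},{"dx":0,"dy":0,"dz":20,"rx":0,"ry":0,"rz":0,"hand":-0.4},{"dx":0,"dy":0,"dz":30,"rx":0,"ry":0,"rz":0,"hand":-0.4},{"dx":0,"dy":0,"dz":30,"rx":0,"ry":0,"rz":0,"hand":-0.4},{"dx":0,"dy":0,"dz":30,"rx":0,"ry":0,"rz":0,"hand":-0.4},{"dx":0,"dy":0,"dz":20,"rx":0,"ry":0,"rz":0,"hand":-0.4},{"dx":0,"dy":0,"dz":0,"rx":0,"ry":0,"rz":0,"hand":-0.4}]'
python3 - <<'E'
from h import *
st()
for n in("top","scene"):
    p,d=bot.grab_frame(n); cv2.imwrite(f"pics/{n}1.png",p[:,:,::-1])
E
```

```text
clock: 3.95
position: [0.4232, -0.0862, 0.0995]
tool_rot: [-3.141, 0.004, 0.061]
force: [0.2, 0.7, 0.5]
grip_width: 0.0601
t 3.95 pos [ 0.4232 -0.0862  0.0995] led mm [-255.   -32.7] yaw [-3.141  0.004  0.061] F [0.2 0.7 0.5] grip 0.0601
```

View pics/top1.png

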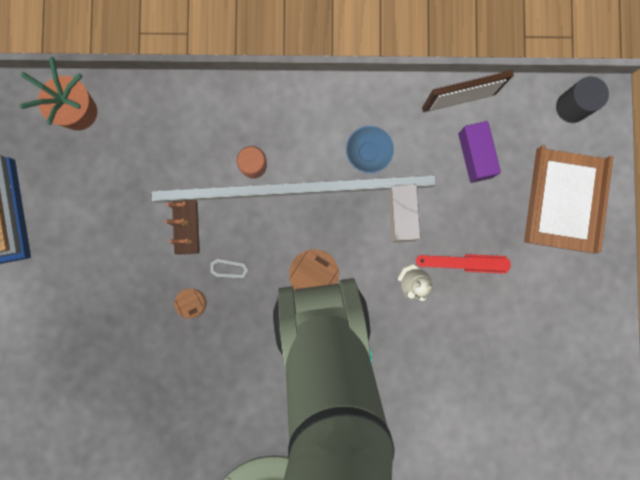

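View pics/scene1.png

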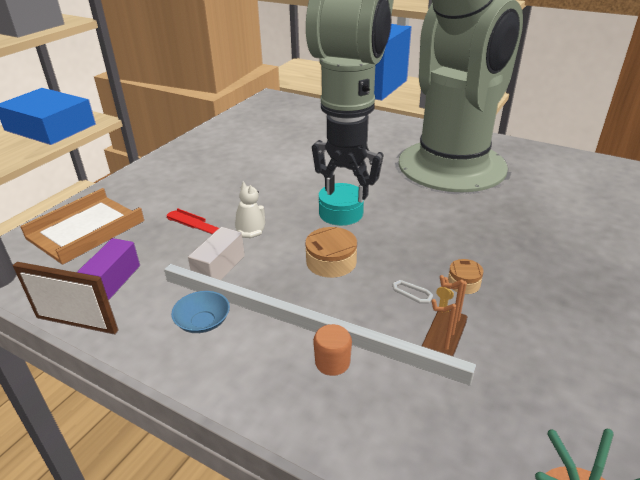

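The wooden box is untouched at top (315,268). The gripper stands on the robot's side of it, clear of the turquoise box. Next I lower and start the push.

```bash

python3 -m inch '[{"dx":2,"dy":-1,"dz":20,"rx":0,"ry":0,"rz":-0.003,"hand":-0.4},{"dx":0,"dy":-1,"dz":25,"rx":0,"ry":0,"rz":0,"hand":-0.4},{"dx":0,"dy":0,"dz":20,"rx":0,"ry":0,"rz":0,"hand":-0.4},{"dx":0,"dy":0,"dz":15,"rx":0,"ry":0,"rz":0,"hand":-0.4},{"dx":0,"dy":0,"dz":0,"rx":0,"ry":0,"rz":0,"hand":-0.4},{"dx":6,"dy":0,"dz":0,"rx":0,"ry":0,"rz":0,"hand":-0.4},{"dx":6,"dy":0,"dz":0,"rx":0,"ry":0,"rz":0,"hand":-0.4},{"dx":6,"dy":0,"dz":0,"rx":0,"ry":0,"rz":0,"hand":-0.4},{"dx":4,"dy":0,"dz":0,"rx":0,"ry":0,"rz":0,"hand":-0.4},{"dx":4,"dy":0,"dz":0,"rx":0,"ry":0,"rz":0,"hand":-0.4}]'
python3 -m inch '[{"dx":4,"dy":0,"dz":0,"rx":0,"ry":0,"rz":0,"hand":-0.4},{"dx":4,"dy":0,"dz":0,"rx":0,"ry":0,"rz":0,"hand":-0.4},{"dx":4,"dy":0,"dz":0,"rx":0,"ry":0,"rz":0,"hand":-0.4},{"dx":4,"dy":0,"dz":0,"rx":0,"ry":0,"rz":0,"hand":-0.4},{"dx":4,"dy":0,"dz":0,"rx":0,"ry":0,"rz":0,"hand":-0.4}]'
cat > look.py <<'E'
from h import *
import sys
st()
for n in("top","scene"):
    p,d=bot.grab_frame(n); cv2.imwrite(f"pics/{n}{sys.argv[1]}.png",p[:,:,::-1]); P=cloud(n,d)
    for r in bot.trace(n,"bigbox_center")[:3]:
        m=r["region"]; c=p[m].mean(0)
        if c[0]<c[2]: continue
        top=m&(abs(P[...,2]-.05)<.006); uv=np.argwhere(top)[:,::-1]
        if len(uv)<200: continue
        W=at_z(n,uv,.05)[:,:2].astype(np.float32)
        hull=cv2.convexHull(W*1000)[:,0]
        (x,y),rad=cv2.minEnclosingCircle(hull)
        print(n,round(r["score"],2),"circ led",led([x/1000,y/1000]).round(1),"r",round(rad,1),"mean led",led(W.mean(0)).round(1),"topz",np.median(P[top][:,2]).round(4))
E
python3 look.py 2
```

```text
clock: 5.05
position: [0.4525, -0.0821, 0.0215]
tool_rot: [-3.142, 0.0, 0.064]
force: [-4.1, 0.8, 1.2]
grip_width: 0.06
clock: 5.55
position: [0.4725, -0.0809, 0.0213]
tool_rot: [3.142, 0.0, 0.064]
force: [-3.9, 0.3, 1.1]
grip_width: 0.06
t 5.55 pos [ 0.4725 -0.0809  0.0213] led mm [-205.4  -30.6] yaw [3.142 0.    0.064] F [-3.9  0.3  1.1] grip 0.06
top 0.69 circ led [-132.1  -25.5] r 39.7 mean led [-124.   -25.4] topz 0.0498
scene 0.82 circ led [-152.6  -27.5] r 54.8 mean led [-151.2  -27.5] topz 0.0517
```

View pics/scene2.png

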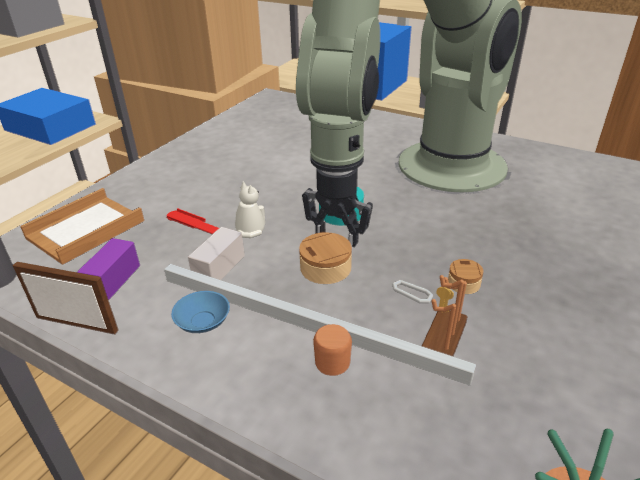

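The box is sliding flat in the cradle with about 4 N of force. The strip is still about 90 mm away, so I continue.

```bash

python3 -m inch '[{"dx":5,"dy":0,"dz":0,"rx":0,"ry":0,"rz":0,"hand":-0.4},{"dx":5,"dy":0,"dz":0,"rx":0,"ry":0,"rz":0,"hand":-0.4},{"dx":5,"dy":0,"dz":0,"rx":0,"ry":0,"rz":0,"hand":-0.4},{"dx":5,"dy":0,"dz":0,"rx":0,"ry":0,"rz":0,"hand":-0.4},{"dx":5,"dy":0,"dz":0,"rx":0,"ry":0,"rz":0,"hand":-0.4},{"dx":5,"dy":0,"dz":0,"rx":0,"ry":0,"rz":0,"hand":-0.4},{"dx":5,"dy":0,"dz":0,"rx":0,"ry":0,"rz":0,"hand":-0.4},{"dx":5,"dy":0,"dz":0,"rx":0,"ry":0,"rz":0,"hand":-0.4},{"dx":5,"dy":0,"dz":0,"rx":0,"ry":0,"rz":0,"hand":-0.4},{"dx":5,"dy":0,"dz":0,"rx":0,"ry":0,"rz":0,"hand":-0.4}]'
python3 -m inch '[{"dx":5,"dy":0,"dz":0,"rx":0,"ry":0,"rz":0,"hand":-0.4},{"dx":5,"dy":0,"dz":0,"rx":0,"ry":0,"rz":0,"hand":-0.4},{"dx":4,"dy":0,"dz":0,"rx":0,"ry":0,"rz":0,"hand":-0.4},{"dx":4,"dy":0,"dz":0,"rx":0,"ry":0,"rz":0,"hand":-0.4},{"dx":3,"dy":0,"dz":0,"rx":0,"ry":0,"rz":0,"hand":-0.4},{"dx":2,"dy":0,"dz":0,"rx":0,"ry":0,"rz":0,"hand":-0.4}]'
python3 look.py 3
```

```text
clock: 6.75
position: [0.5226, -0.0777, 0.0213]
tool_rot: [-3.142, 0.0, 0.064]
force: [-2.7, 0.4, 1.0]
grip_width: 0.0593
clock: 7.35
position: [0.5454, -0.0762, 0.0213]
tool_rot: [-3.142, -0.0, 0.064]
force: [-3.2, -0.3, 0.1]
grip_width: 0.06
t 7.35 pos [ 0.5454 -0.0762  0.0213] led mm [-132.4  -30.6] yaw [-3.142 -0.     0.064] F [-3.2 -0.3  0.1] grip 0.06
scene 0.73 circ led [-80.7 -27.3] r 54.5 mean led [-78.8 -26.9] topz 0.0517
```

View pics/scene3.png

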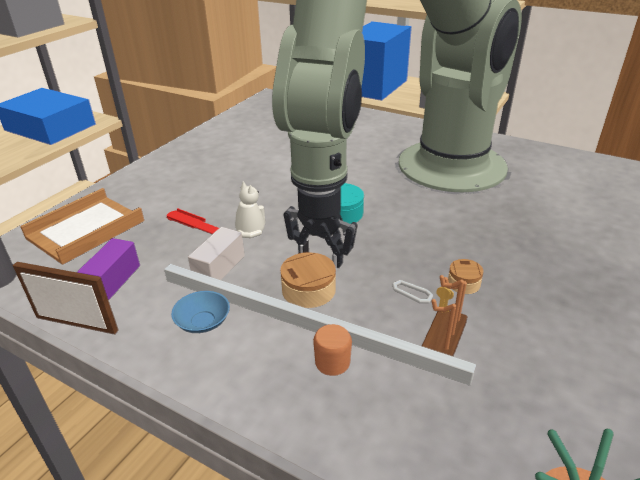

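The box is at scene (308,280), upright, about 20 mm from the strip. I take the last stretch slowly and watch the force.

```bash

python3 -m inch '[{"dx":3,"dy":0,"dz":0,"rx":0,"ry":0,"rz":0,"hand":-0.4},{"dx":3,"dy":0,"dz":0,"rx":0,"ry":0,"rz":0,"hand":-0.4},{"dx":3,"dy":0,"dz":0,"rx":0,"ry":0,"rz":0,"hand":-0.4},{"dx":3,"dy":0,"dz":0,"rx":0,"ry":0,"rz":0,"hand":-0.4},{"dx":2,"dy":0,"dz":0,"rx":0,"ry":0,"rz":0,"hand":-0.4}]'
python3 -m inch '[{"dx":1,"dy":0,"dz":0,"rx":0,"ry":0,"rz":0,"hand":-0.4},{"dx":1,"dy":0,"dz":0,"rx":0,"ry":0,"rz":0,"hand":-0.4}]'
python3 -m inch '[{"dx":1,"dy":0,"dz":0,"rx":0,"ry":0,"rz":0,"hand":-0.4},{"dx":0.5,"dy":0,"dz":0,"rx":0,"ry":0,"rz":0,"hand":-0.4}]'
python3 look.py 4
```

```text
clock: 8.05
position: [0.5594, -0.0753, 0.0213]
tool_rot: [-3.142, -0.0, 0.064]
force: [-2.8, 0.5, 1.6]
grip_width: 0.0598
clock: 8.25
position: [0.5611, -0.0752, 0.0213]
tool_rot: [3.142, 0.0, 0.064]
force: [-3.1, -0.6, 1.8]
grip_width: 0.0595
clock: 8.45
position: [0.5627, -0.0751, 0.0213]
tool_rot: [3.142, -0.0, 0.064]
force: [-2.6, 0.1, 0.6]
grip_width: 0.0595
t 8.45 pos [ 0.5627 -0.0751  0.0213] led mm [-115.   -30.7] yaw [ 3.142 -0.     0.064] F [-2.6  0.1  0.6] grip 0.0595
scene 0.66 circ led [-61.6 -28.8] r 54.4 mean led [-61.6 -27.5] topz 0.0517
```

```bash

python3 -m inch '[{"dx":1,"dy":0,"dz":0,"rx":0,"ry":0,"rz":0,"hand":-0.4}]' | grep -E "pos|force"
python3 -m inch '[{"dx":1,"dy":0,"dz":0,"rx":0,"ry":0,"rz":0,"hand":-0.4}]'| grep -E "pos|force"
python3 -m inch '[{"dx":1,"dy":0,"dz":0,"rx":0,"ry":0,"rz":0,"hand":-0.4}]'| grep -E "pos|force"
```

```text
position: [0.5635, -0.0751, 0.0213]
force: [-1.9, 0.1, 0.6]
position: [0.5646, -0.075, 0.0213]
force: [-2.4, -1.2, 1.3]
position: [0.5657, -0.0749, 0.0213]
force: [-2.8, 0.3, 0.3]
```

```bash

for i in 1; do python3 -m inch '[{"dx":1,"dy":0,"dz":0,"rx":0,"ry":0,"rz":0,"hand":-0.4}]' | grep -E "pos|force"; done
python3 -m inch '[{"dx":1,"dy":0,"dz":0,"rx":0,"ry":0,"rz":0,"hand":-0.4}]'| grep -E "pos|force"
python3 look.py 5
```

```text
position: [0.5667, -0.0749, 0.0213]
force: [-3.5, -0.7, 0.7]
position: [0.5677, -0.0748, 0.0213]
force: [-3.3, -0.5, 0.7]
t 9.15 pos [ 0.5677 -0.0748  0.0213] led mm [-110.   -30.7] yaw [-3.142  0.     0.064] F [-3.3 -0.5  0.7] grip 0.0596
scene 0.87 circ led [-58.4 -27.8] r 54.1 mean led [-56.7 -27.7] topz 0.0517
```

View pics/scene5.png

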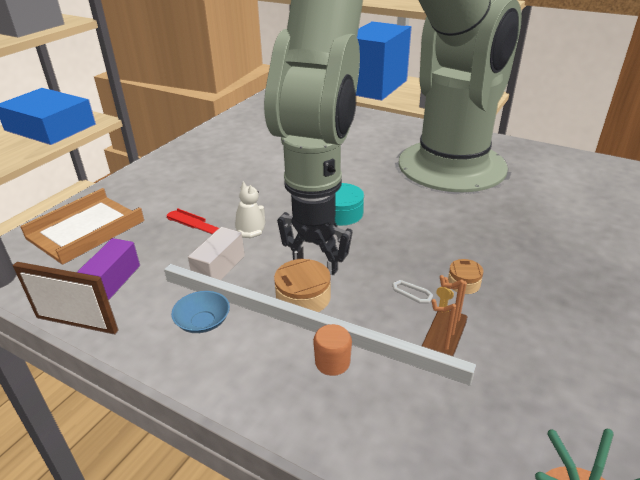

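It is nearly touching but the force has not risen yet, so I keep going in 1 mm steps.

```bash

python3 -m inch '[{"dx":1,"dy":0,"dz":0,"rx":0,"ry":0,"rz":0,"hand":-0.4}]' | grep -E "pos|force"
python3 -m inch '[{"dx":1,"dy":0,"dz":0,"rx":0,"ry":0,"rz":0,"hand":-0.4}]'| grep -E "pos|force"
```

```text
position: [0.5685, -0.0748, 0.0213]
force: [-3.1, -1.0, 1.3]
position: [0.5695, -0.0747, 0.0213]
force: [-5.5, 0.4, 1.7]
```

```bash

python3 -m inch '[{"dx":1,"dy":0,"dz":0,"rx":0,"ry":0,"rz":0,"hand":-0.4}]' | grep -E "pos|force"
python3 -m inch '[{"dx":0.5,"dy":0,"dz":0,"rx":0,"ry":0,"rz":0,"hand":-0.4}]'| grep -E "pos|force"
```

```text
position: [0.5697, -0.0747, 0.0211]
force: [-10.8, -0.4, 5.9]
position: [0.5698, -0.0747, 0.0211]
force: [-12.0, -0.0, 7.3]
```

The force rose to 12 N and the tool stopped, so the box is against the strip and step 1 is done. I hold briefly, back off, raise, shut the fingers and move to the +y side of the box.

```bash

python3 -m inch '[{"dx":0,"dy":0,"dz":0,"rx":0,"ry":0,"rz":0,"hand":-0.4},{"dx":-5,"dy":0,"dz":0,"rx":0,"ry":0,"rz":0,"hand":-0.4},{"dx":-10,"dy":0,"dz":0,"rx":0,"ry":0,"rz":0,"hand":-0.4},{"dx":-10,"dy":0,"dz":0,"rx":0,"ry":0,"rz":0,"hand":-0.4},{"dx":0,"dy":0,"dz":-20,"rx":0,"ry":0,"rz":0,"hand":-0.4},{"dx":0,"dy":0,"dz":-30,"rx":0,"ry":0,"rz":0,"hand":-0.4},{"dx":0,"dy":0,"dz":-30,"rx":0,"ry":0,"rz":0,"hand":1},{"dx":0,"dy":0,"dz":-15,"rx":0,"ry":0,"rz":0,"hand":1},{"dx":0,"dy":0,"dz":0,"rx":0,"ry":0,"rz":0,"hand":1},{"dx":0,"dy":0,"dz":0,"rx":0,"ry":0,"rz":0,"hand":1}]' 20
python3 look.py 6
```

```text
clock: 10.75
position: [0.5457, -0.0763, 0.1162]
tool_rot: [3.141, -0.0, 0.064]
force: [-0.0, -0.7, 0.1]
grip_width: 0.0017
t 10.75 pos [ 0.5457 -0.0763  0.1162] led mm [-132.   -30.8] yaw [ 3.141 -0.     0.064] F [-0.  -0.7  0.1] grip 0.0017
scene 0.76 circ led [-56.3 -28.5] r 54.3 mean led [-54.8 -27.6] topz 0.0517
```

View pics/top6.png

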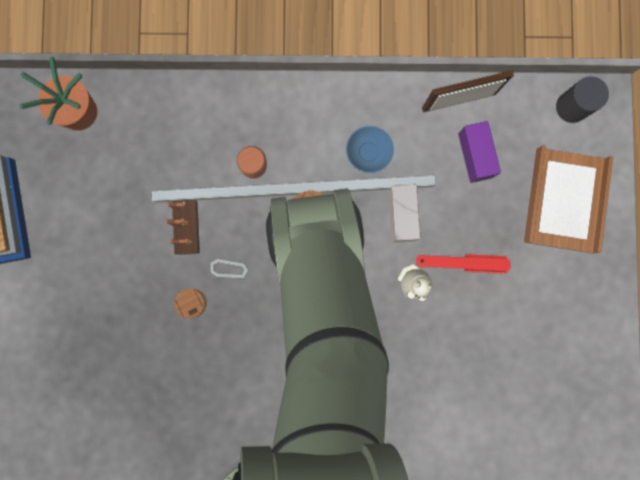

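View pics/scene6.png

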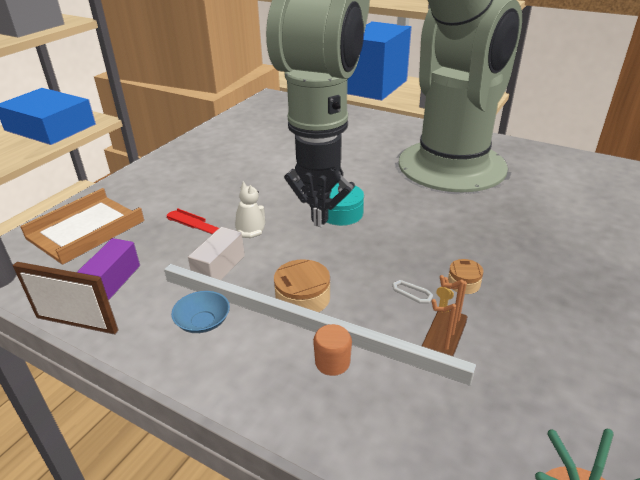

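The box stands against the strip at scene (302,285) and the bystanders have not moved. I go to the +y side at strip coordinates (-80, +62) mm and lower.

```bash

python3 -m inch '[{"dx":0,"dy":-20,"dz":0,"rx":0,"ry":0,"rz":0,"hand":1},{"dx":0,"dy":-25,"dz":0,"rx":0,"ry":0,"rz":0,"hand":1},{"dx":10,"dy":-25,"dz":0,"rx":0,"ry":0,"rz":0,"hand":1},{"dx":22,"dy":-23,"dz":0,"rx":0,"ry":0,"rz":0,"hand":1},{"dx":20,"dy":0,"dz":0,"rx":0,"ry":0,"rz":0,"hand":1},{"dx":0,"dy":0,"dz":20,"rx":0,"ry":0,"rz":0,"hand":1},{"dx":0,"dy":0,"dz":30,"rx":0,"ry":0,"rz":0,"hand":1},{"dx":0,"dy":0,"dz":0,"rx":0,"ry":0,"rz":0,"hand":1}]'
python3 look.py 7
```

```text
clock: 11.75
position: [0.5898, 0.0199, 0.0627]
tool_rot: [3.142, 0.006, 0.064]
force: [-1.1, -0.0, -0.1]
grip_width: 0.0002
t 11.75 pos [0.5898 0.0199 0.0627] led mm [-81.9  62.4] yaw [3.142 0.006 0.064] F [-1.1 -0.  -0.1] grip 0.0002
top 0.73 circ led [-58.6 -32. ] r 50.0 mean led [-58.6 -37. ] topz 0.0498
scene 0.85 circ led [-56.  -28.5] r 54.5 mean led [-54.8 -27.4] topz 0.0517
```

View pics/scene7.png

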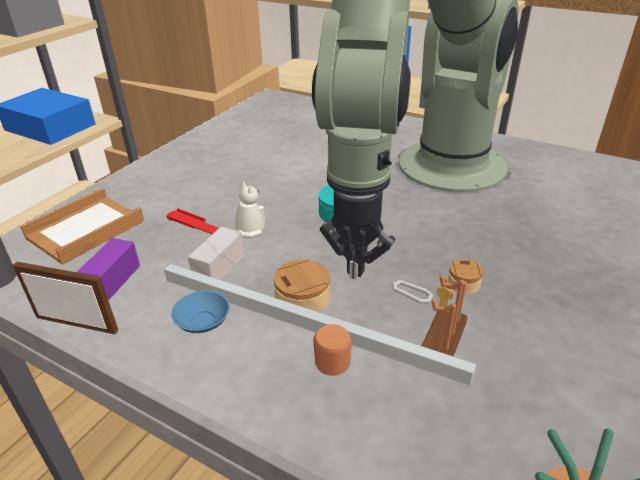

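The closed fingers hang at scene (355,270), on the key-hook side of the box. The path is clear and the box measures (-58.6,-32). Lowering and pushing toward the block.

```bash

python3 -m inch '[{"dx":1,"dy":0,"dz":15,"rx":0,"ry":0,"rz":0,"hand":1},{"dx":0,"dy":0,"dz":15,"rx":0,"ry":0,"rz":0,"hand":1},{"dx":0,"dy":0,"dz":8,"rx":0,"ry":0,"rz":0,"hand":1},{"dx":0,"dy":0,"dz":0,"rx":0,"ry":0,"rz":0,"hand":1},{"dx":0,"dy":6,"dz":0,"rx":0,"ry":0,"rz":0,"hand":1},{"dx":0,"dy":6,"dz":0,"rx":0,"ry":0,"rz":0,"hand":1},{"dx":0,"dy":5,"dz":0,"rx":0,"ry":0,"rz":0,"hand":1},{"dx":0,"dy":4,"dz":0,"rx":0,"ry":0,"rz":0,"hand":1},{"dx":0,"dy":3,"dz":0,"rx":0,"ry":0,"rz":0,"hand":1}]'
python3 -m inch '[{"dx":0,"dy":3,"dz":0,"rx":0,"ry":0,"rz":0,"hand":1},{"dx":0,"dy":3,"dz":0,"rx":0,"ry":0,"rz":0,"hand":1},{"dx":0,"dy":3,"dz":0,"rx":0,"ry":0,"rz":0,"hand":1},{"dx":0,"dy":3,"dz":0,"rx":0,"ry":0,"rz":0,"hand":1},{"dx":0,"dy":3,"dz":0,"rx":0,"ry":0,"rz":0,"hand":1}]'
python3 -m inch '[{"dx":0,"dy":3,"dz":0,"rx":0,"ry":0,"rz":0,"hand":1},{"dx":0,"dy":3,"dz":0,"rx":0,"ry":0,"rz":0,"hand":1},{"dx":0,"dy":3,"dz":0,"rx":0,"ry":0,"rz":0,"hand":1},{"dx":0,"dy":3,"dz":0,"rx":0,"ry":0,"rz":0,"hand":1},{"dx":0,"dy":3,"dz":0,"rx":0,"ry":0,"rz":0,"hand":1}]'
python3 look.py 8
```

```text
clock: 12.85
position: [0.5948, -0.0046, 0.0285]
tool_rot: [3.142, -0.0, 0.063]
force: [0.6, -0.8, 0.6]
grip_width: 0.0001
clock: 13.35
position: [0.5952, -0.0184, 0.0282]
tool_rot: [-3.141, 0.001, 0.064]
force: [-3.8, 4.2, 1.7]
grip_width: 0.0002
clock: 13.85
position: [0.5961, -0.0334, 0.0282]
tool_rot: [-3.141, 0.001, 0.064]
force: [-4.2, 4.4, 2.2]
grip_width: 0.0002
t 13.85 pos [ 0.5961 -0.0334  0.0282] led mm [-79.    8.9] yaw [-3.141e+00  1.000e-03  6.400e-02] F [-4.2  4.4  2.2] grip 0.0002
top 0.87 circ led [-57.5 -72.8] r 43.8 mean led [-56.9 -84.5] topz 0.0499
scene 0.96 circ led [-57.  -48.5] r 54.6 mean led [-53.3 -49.6] topz 0.0517
scene 0.16 circ led [62.3 86.2] r 31.3 mean led [77.4 93.4] topz 0.0516
```

View pics/scene8.png

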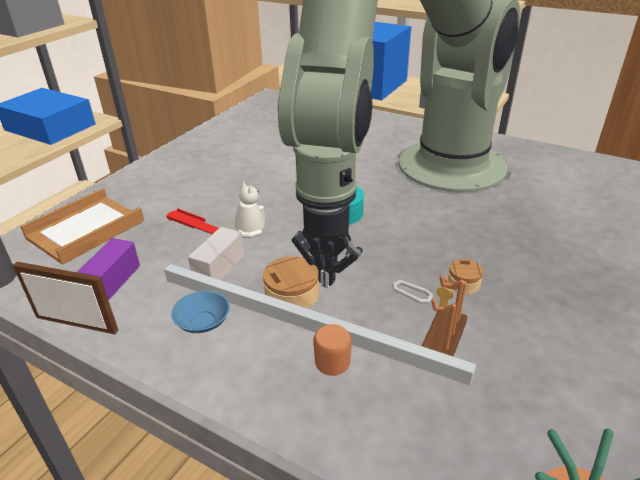

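The box slides along the strip with about 6 N. There are about 90 mm to go.

```bash

python3 -m inch '[{"dx":0,"dy":4,"dz":0,"rx":0,"ry":0,"rz":0,"hand":1},{"dx":0,"dy":4,"dz":0,"rx":0,"ry":0,"rz":0,"hand":1},{"dx":0,"dy":4,"dz":0,"rx":0,"ry":0,"rz":0,"hand":1},{"dx":0,"dy":4,"dz":0,"rx":0,"ry":0,"rz":0,"hand":1},{"dx":0,"dy":4,"dz":0,"rx":0,"ry":0,"rz":0,"hand":1},{"dx":0,"dy":4,"dz":0,"rx":0,"ry":0,"rz":0,"hand":1},{"dx":0,"dy":4,"dz":0,"rx":0,"ry":0,"rz":0,"hand":1},{"dx":0,"dy":4,"dz":0,"rx":0,"ry":0,"rz":0,"hand":1},{"dx":0,"dy":4,"dz":0,"rx":0,"ry":0,"rz":0,"hand":1},{"dx":0,"dy":4,"dz":0,"rx":0,"ry":0,"rz":0,"hand":1}]'
python3 look.py 9
python3 -m inch '[{"dx":0,"dy":4,"dz":0,"rx":0,"ry":0,"rz":0,"hand":1},{"dx":0,"dy":4,"dz":0,"rx":0,"ry":0,"rz":0,"hand":1},{"dx":0,"dy":4,"dz":0,"rx":0,"ry":0,"rz":0,"hand":1},{"dx":0,"dy":4,"dz":0,"rx":0,"ry":0,"rz":0,"hand":1},{"dx":0,"dy":4,"dz":0,"rx":0,"ry":0,"rz":0,"hand":1},{"dx":0,"dy":4,"dz":0,"rx":0,"ry":0,"rz":0,"hand":1},{"dx":0,"dy":3,"dz":0,"rx":0,"ry":0,"rz":0,"hand":1},{"dx":0,"dy":3,"dz":0,"rx":0,"ry":0,"rz":0,"hand":1},{"dx":0,"dy":3,"dz":0,"rx":0,"ry":0,"rz":0,"hand":1},{"dx":0,"dy":3,"dz":0,"rx":0,"ry":0,"rz":0,"hand":1}]'
python3 look.py 10
```

```text
clock: 15.05
position: [0.5987, -0.0734, 0.0282]
tool_rot: [-3.141, 0.001, 0.064]
force: [-5.1, 4.1, 2.1]
grip_width: 0.0001
t 15.05 pos [ 0.5987 -0.0734  0.0282] led mm [-79.  -31.3] yaw [-3.141e+00  1.000e-03  6.400e-02] F [-5.1  4.1  2.1] grip 0.0001
top 0.77 circ led [ -57.6 -127.9] r 34.4 mean led [ -60.1 -132.1] topz 0.0499
scene 0.6 circ led [-53.9 -92.3] r 54.0 mean led [-52.9 -90.3] topz 0.0517
clock: 16.25
position: [0.6009, -0.1092, 0.0282]
tool_rot: [-3.141, 0.001, 0.064]
force: [-4.5, 5.7, 2.7]
grip_width: 0.0001
t 16.25 pos [ 0.6009 -0.1092  0.0282] led mm [-79.1 -67.2] yaw [-3.141e+00  1.000e-03  6.400e-02] F [-4.5  5.7  2.7] grip 0.0001
scene 0.67 circ led [ -56.5 -125.7] r 54.7 mean led [ -53.7 -126.1] topz 0.0517
```

View pics/scene10.png

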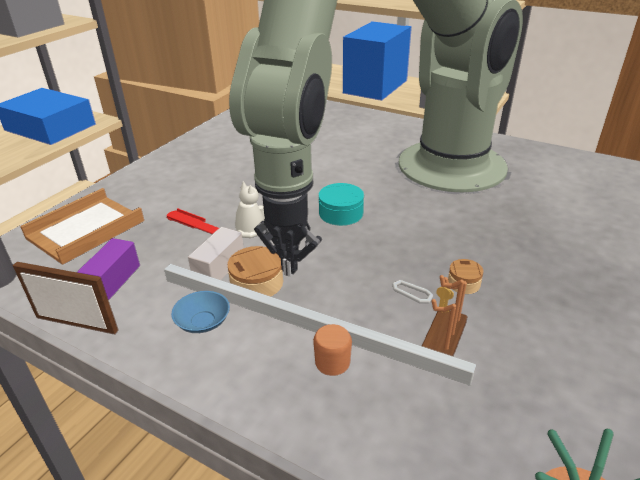

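The box is at scene (255,270), about 18 mm short of the block. The final approach is slow.

```bash

python3 -m inch '[{"dx":0,"dy":3,"dz":0,"rx":0,"ry":0,"rz":0,"hand":1},{"dx":0,"dy":3,"dz":0,"rx":0,"ry":0,"rz":0,"hand":1},{"dx":0,"dy":3,"dz":0,"rx":0,"ry":0,"rz":0,"hand":1},{"dx":0,"dy":2,"dz":0,"rx":0,"ry":0,"rz":0,"hand":1}]' | grep -E "pos|force"
python3 -m inch '[{"dx":0,"dy":1,"dz":0,"rx":0,"ry":0,"rz":0,"hand":1},{"dx":0,"dy":1,"dz":0,"rx":0,"ry":0,"rz":0,"hand":1}]' | grep -E "pos|force"
python3 -m inch '[{"dx":0,"dy":1,"dz":0,"rx":0,"ry":0,"rz":0,"hand":1},{"dx":0,"dy":1,"dz":0,"rx":0,"ry":0,"rz":0,"hand":1}]' | grep -E "pos|force"
```

```text
position: [0.6017, -0.1205, 0.0281]
force: [-6.1, 4.6, 2.2]
position: [0.6018, -0.1222, 0.0281]
force: [-5.4, 5.6, 2.5]
position: [0.6019, -0.1242, 0.0281]
force: [-5.4, 5.7, 2.6]
```

```bash

python3 -m inch '[{"dx":0,"dy":1,"dz":0,"rx":0,"ry":0,"rz":0,"hand":1}]' | grep -E "pos|force"
python3 -m inch '[{"dx":0,"dy":1,"dz":0,"rx":0,"ry":0,"rz":0,"hand":1}]' | grep -E "pos|force"
python3 -m inch '[{"dx":0,"dy":1,"dz":0,"rx":0,"ry":0,"rz":0,"hand":1}]' | grep -E "pos|force"
```

```text
position: [0.6019, -0.1251, 0.0281]
force: [-7.2, 9.7, 2.4]
position: [0.6019, -0.1253, 0.0281]
force: [-7.2, 13.3, 3.2]
position: [0.6019, -0.1255, 0.0281]
force: [-8.7, 15.8, 4.6]
```

The force rose to about 16 N and the tool stopped, so the box is against the block. I hold, then back off along +y and raise.

```bash

python3 -m inch '[{"dx":0,"dy":0,"dz":0,"rx":0,"ry":0,"rz":0,"hand":1},{"dx":0,"dy":0,"dz":0,"rx":0,"ry":0,"rz":0,"hand":1},{"dx":0,"dy":0,"dz":0,"rx":0,"ry":0,"rz":0,"hand":1},{"dx":0,"dy":-3,"dz":0,"rx":0,"ry":0,"rz":0,"hand":1},{"dx":0,"dy":-8,"dz":0,"rx":0,"ry":0,"rz":0,"hand":1},{"dx":0,"dy":-12,"dz":0,"rx":0,"ry":0,"rz":0,"hand":1},{"dx":0,"dy":-15,"dz":0,"rx":0,"ry":0,"rz":0,"hand":1},{"dx":0,"dy":-10,"dz":-20,"rx":0,"ry":0,"rz":0,"hand":1},{"dx":0,"dy":0,"dz":-30,"rx":0,"ry":0,"rz":0,"hand":1},{"dx":0,"dy":0,"dz":-30,"rx":0,"ry":0,"rz":0,"hand":1}]'
python3 -m inch '[{"dx":0,"dy":-10,"dz":-20,"rx":0,"ry":0,"rz":0,"hand":1},{"dx":-20,"dy":-20,"dz":-20,"rx":0,"ry":0,"rz":0,"hand":1},{"dx":-30,"dy":-20,"dz":0,"rx":0,"ry":0,"rz":0,"hand":1},{"dx":-30,"dy":-15,"dz":0,"rx":0,"ry":0,"rz":0,"hand":1},{"dx":-30,"dy":0,"dz":0,"rx":0,"ry":0,"rz":0,"hand":1},{"dx":-30,"dy":0,"dz":0,"rx":0,"ry":0,"rz":0,"hand":1},{"dx":0,"dy":0,"dz":0,"rx":0,"ry":0,"rz":0,"hand":1}]'
python3 look.py 11
python3 - <<'E'
from h import *
p,d=bot.grab_frame("top"); P=cloud("top",d)
for t in ("block","ledge"):
    for r in bot.trace("top",t)[:1]: print(t,np.round(r["box"]))
for t in ["cat","carabiner","smallbox_center","shoehorn","dish","candle"]:
    r=bot.trace("top",t)
    if r:
        Q=P[r[0]["region"]&(d>0)]; print(t,round(r[0]["score"],2),r[0]["box"],np.percentile(Q,2,axis=0).round(3),np.percentile(Q,98,axis=0).round(3))
E
```

```text
clock: 18.55
position: [0.5993, -0.0779, 0.1091]
tool_rot: [-3.141, 0.0, 0.065]
force: [0.3, -1.5, 0.1]
grip_width: 0.0005
clock: 19.25
position: [0.4524, -0.0234, 0.1485]
tool_rot: [3.141, 0.001, 0.065]
force: [-0.2, -0.5, -0.6]
grip_width: 0.0003
t 19.25 pos [ 0.4524 -0.0234  0.1485] led mm [-221.8   28.1] yaw [3.141e+00 1.000e-03 6.500e-02] F [-0.2 -0.5 -0.6] grip 0.0003
top 0.71 circ led [ -59.1 -144.8] r 49.7 mean led [ -59.4 -144.7] topz 0.05
scene 0.74 circ led [ -56.4 -141.1] r 54.5 mean led [ -55.1 -140.1] topz 0.0516
block [388. 186. 420. 242.]
ledge [154. 178. 435. 204.]
cat 0.84 [398.2, 263.2, 431.3, 298.6] [ 0.454 -0.306  0.003] [ 0.52  -0.257  0.106]
carabiner 0.73 [177.5, 288.8, 205.6, 318.1] [0.415 0.142 0.016] [0.468 0.195 0.041]
smallbox_center 0.84 [175.4, 289.6, 205.9, 320.0] [0.414 0.142 0.004] [0.468 0.197 0.041]
shoehorn 0.67 [417.2, 252.2, 513.2, 272.8] [ 0.509 -0.479 -0.   ] [ 0.542 -0.296  0.013]
dish 0.97 [346.9, 126.0, 391.2, 172.8] [ 0.714 -0.236  0.001] [ 0.803 -0.147  0.033]
candle 0.61 [238.7, 144.5, 266.5, 177.7] [0.7   0.021 0.007] [0.754 0.074 0.064]
```

View pics/scene11.png

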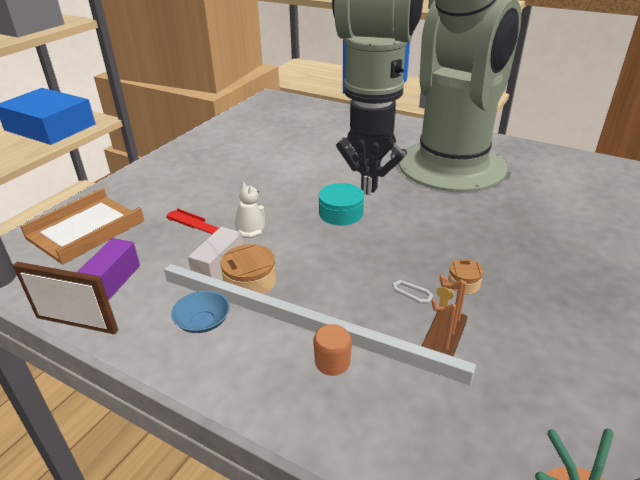

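View pics/top11.png

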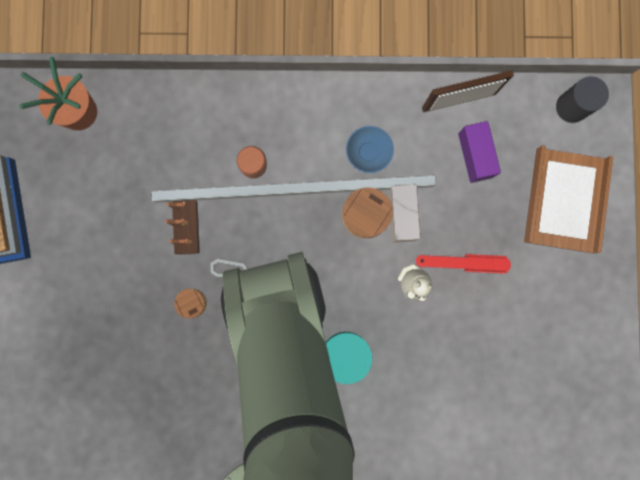

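In the top view the box at (368,212) touches both the strip and the block. It measures (-59, -145) mm in the strip frame, against an ideal (-60, -144). The bystanders are where they started and the gripper is clear, so I hand in.

```bash
python3 -c "
from workcell import bot
print(bot.job_done())"
```

```text
the job is handed in; nothing more can be done
None
```

The large wooden box now stands upright against both the metal strip and the marble block, and I handed the job in at about 19.5 s. `job_done` reports no verdict.

**What I did:** I pushed the box straight back with the half-open fingers until the force rose to about 12 N at the strip. I then slid it sideways with the closed fingers until the force rose to about 16 N at the block. After that I backed off and lifted the arm clear.

**Last checks:**
- **Box position:** the top camera puts its centre at (-59.1, -144.8) mm in the strip frame, against an ideal of about (-60, -144).
- **Box height:** its lid is 50 mm above the shelf, so it is flat and not tipped.
- **Robot:** the gripper is well clear of everything, and the wrist force is near zero.
- **Bystanders:** the cat, small box, shoe horn and dish read within about 3 mm of where they started. The candle also reads unmoved, against an early measurement that came from a mislabelled detection.

**Checks that disagreed or failed:**
- The scene camera put the box 3–4 mm off the top camera's reading. It showed a similar offset when the box was pressed against the strip, so I trusted the top view and the contact forces.
- In the final check the network mistook the small box for the carabiner, which the arm partly hid. I confirmed the carabiner by eye in the pictures, where it looks unmoved.

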